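Free the keeper plate from the bench clamp

ROBOT

A 6-joint arm with a two-finger parallel gripper is mounted at the origin on the work surface. World frame = base frame: x ahead of the robot, y to its left, z up, the work surface at z = 0. Lengths are in m, angles in rad, forces in N, time in s.
With the tool pointing down it reaches from about 0.325 to 0.85 m from the base axis. Payload 4.4 kg.
Tool frame: the origin (TCP) lies at the very end of the fingers, on their centre line; the grasp point (between the pads) lies 19 mm behind it; z points along the fingers, y is the line along which they close (so a half turn about z gives the same grasp; the last joint's range is limited). The gripper opens to 94 mm and grips with 3 to 60 N. Pads are 16 mm wide; open, the fingers measure 119 mm over their backs; the gripper's body (75 mm by 177 mm) begins 78 mm behind the grasp point.
Start: joints at [1.177, 0.207, 1.542, -0, 1.393, -0.15], TCP at [0.138, 0.558, 0.205] pointing down, gripper open.
Joint ranges: [-2.73, 2.73], [-0.86, 2.22], [0.23, 2.46], [-1.11, 4.25], [0.08, 2.63], [-2.82, 2.82]. Speed limits (rad/s): [2.79, 2.79, 3.14, 3.14, 3.14, 3.14].

INTERFACE

Orientations are given as a 3x3 rotation matrix whose columns are the frame's x, y, z axes.
In Python, from station import env gives the robot as it stands.
- The arm moves only by the tool arm_command, never from a script. Its argument "targets" is a list of rows, each a list of 7 numbers: the opening, from 0 (shut) to 1 (fully open), then the shift along the world's x, y, z in mm, then the turn, a rotation vector about the world's x, y, z in rad. In form: [[jaw, x, y, z, rx, ry, rz], ...]. A call has exactly 5 rows; each row is the pose to reach, as a shift and turn from the pose commanded when the call began; what a row does not reach only later rows make up. A row lasts 1/10 s, in which the tool goes at most 50 mm and 8.59 degrees, less where a joint would pass 70% of its speed; a pose out of reach is approached as far as the arm can. A call with a gripper value outside its range is refused whole. The fingers move at their own pace and stop on an object; "force" is the grip in N (left out, the last holds). Time passes only in rows, so rows that repeat a pose let the fingers close, or fill a call up. It gives the time, the measured TCP pose, the force, the opening and the grip force at its end, in the units of the state.
- env.get_obs(): the state, without advancing time (a new reading comes with each control period).
- env.camera(name): name is "scene" or "top"; returns the picture (384x512x3 uint8, red, green, blue); there is no depth.
- env.camera_model(name): a dict with "mtx" (3x3 intrinsics, pixels), "distortion" ([k1, k2, p1, p2, k3] as OpenCV has them; the pictures are not rectified), "T" (4x4, takes a point from camera to world coordinates). Camera axes: x right, y up, looking along -z (the intrinsics and any distortion apply to the point x, -y, -z); pixel columns grow to the right and rows downward; lengths in m; the calibration is good to about 2 mm. A picture is of the moment at which its call begins. camera_model takes no time and is no camera call.
- env.close_job(): hands the job in; it is judged then, once.
The state is a dict: "time": time; "joints": joint angles; "qvel": joint speeds; "tau": joint torques, N m; "eef_pos": TCP position; "orientation": TCP orientation; "wrist_force": force on the tool from outside, world axes, zero at the start; "wrist_torque": the same for the moment, N m; "finger_gap": opening from 0.0 (shut) to 1.0 (fully open); "grasp_force": force on a finger pad.
Only numpy, scipy, OpenCV 4.12 (cv2) and the standard library are available. Lean on these libraries where they do the work, as an engineer would, in place of code of your own. Each camera call takes 0.05 s, during which the arm holds its last target. There are 200 camera calls.

TASK

Swing the hinged clamp bar on the bench fixture right up and leave it standing open, then slide the flat keeper plate out from under its guides by its tongue. Lay the plate down gently, flat and wholly on top of the plain steel surface plate, and let go. Leave the other loose parts on the bench where they are.

Things in the scene. Friction and masses are not known exactly. Their poses are not given: they have to be found in the camera images.
- fixture: Fixed clamp fixture: a 210 x 120 x 10 mm base flange under a bed block 100 (x) x 92 (y) mm, flat top 50 mm above the bench. Origin: on the bench under the middle of the seated plate's wide body; bed spans x -50 to 50, y -50 to 42 mm. A back stop closes the +y side; hinge cheeks 78 mm tall stand on the +x side. The plate leaves towards -y only.
- bed_exit (a point): Middle of the bed's open edge: fixture (0, -50, 50) mm. The plate slides out over it along fixture -y. Guides flank the seated plate over fixture y -12 to 39, with lips over its edges (underside 61, top 66 mm above the bench): there it can only slide. It is clear of the lips after 50 mm of travel and of the bed after 90 mm.
- bar (a joint): Hinge angle of the clamp bar: 0 lying shut across the plate, grows as the free end is lifted, stop at 1.75 (leaning just past upright). Stiff hinge (0.32 N m friction): the bar stays where it is left; lifting takes 3 to 4 N at the handle. Starts at 0 to 0.06. Two lugs under the bar block the plate's shoulders while it is shut.
- bar_handle (a point): Centre of the round cross handle on the bar's free end: a cylinder 18 mm in diameter, 34 mm long, along the hinge axis (fixture y). Shut, it is at fixture (-85, -33, 65) mm, 35 mm out from the bed, free on both sides and below down to the 10 mm flange. The bar is 28 mm wide, 10 mm thick, 170 mm from hinge to handle centre.
- bar_hinge (a point): Point on the hinge axis, level with the bar's middle: fixture x 85, y -33, 65 mm above the bench. The axis runs along fixture y; the handle swings in a 170 mm arc from -x up and over.
- keeper: Loose aluminium keeper plate, 8 mm thick, 110 to 190 g, paddle-shaped: a body 60 (x) x 75 (y) mm with a tongue 30 mm wide, 70 mm long towards its -y. Origin: underside centre of the wide body; z up. At the start it lies on the bed (underside 50 mm above the bench), axes parallel to the fixture's; the last 57 mm of tongue stick out freely beyond the bed.
- tongue_end (a point): Middle of the end face of the plate's tongue: plate frame (0, -107.5, 4) mm.
- wide_end (a point): Middle of the opposite end of the plate: plate frame (0, 37.5, 4) mm.
- slab: The surface plate: a plain fixed steel slab 170 (x) x 220 (y) x 20 mm lying on the bench to one side of the fixture. Origin: centre of its underside; the top is 20 mm above it.
- tray: Bystander: fixed dark steel tray of the same outline, 30 mm tall, divided in four, on the other side of the fixture. Nothing goes in it. Origin: centre of its underside.
- cone_a: Bystander: steel bearing cone, 54 mm across, 24 mm tall, in the tray.
- cone_b: Bystander: the second bearing cone, in the tray.
- collar: Bystander: bronze shaft collar, a ring 60 mm across and 20 mm tall.
- seal: Bystander: grey polymer seal, a ring 72 mm across and 10 mm tall, lying near the front of the fixture.
- brush: Bystander: red bench brush lying on the bench.
Not all that is in view belongs to the job. There is more than one size of the keeper; the one meant has the size given above. What is shaped like the fixture but pink is not meant.

How it is judged:
On the way, in this order (a step that is already met when the one before it is completed fails the run):
1. the clamp bar is swung up to at least 1.2 rad (value of joint bar above 1.2 rad), for 0.2 s.
2. with the bar up, the plate is slid out at least 60 mm along the bed, still low (value of joint bar above 1.2 rad and y of keeper in the frame of fixture below -0.06 m and z of keeper in the frame of fixture below 0.12 m), for 0.05 s.
At the end, for the whole second after the job is handed in: The keeper plate lies flat (within 0.06 rad) and still on the surface plate, both its ends over it (3 mm of overhang allowed), released, and the clamp bar stands open at 1.2 rad or more (value of joint bar above 1.2 rad and x of tongue_end in the frame of slab between -0.087 and 0.087 m and y of tongue_end in the frame of slab between -0.113 and 0.113 m and x of wide_end in the frame of slab between -0.087 and 0.087 m and y of wide_end in the frame of slab between -0.113 and 0.113 m and z of keeper in the frame of slab between 0.015 and 0.033 m and angle between the z axis of keeper and the z axis of slab, either way round below 0.06 rad and linear speed of keeper below 0.02 m/s and contact force between keeper and the fingers below 0.05 N); the robot touches nothing.
It fails at once if the plate is dropped or thrown: moving faster than 0.7 m/s out of the fingers (linear speed of keeper above 0.7 m/s and contact force between keeper and the fingers below 0.01 N).
It fails at once if another loose part is moved more than 30 mm (distance of any of collar, seal, brush, cone_a, cone_b from where it was at the start of the episode above 0.03 m).
It also fails if it takes over 59 s, if anything falls off the work surface, if the arm or the gripper's body presses on something with over 40 N, if the wrist force passes 120 N, or if a joint passes its speed limit or range.

## Working session

There is one attempt and no reset: what is moved stays moved. The work goes in short steps, Python scripts to look and compute and a tool call to move; the robot and the scene stay as the last step left them, time stands still between calls to the robot, and variables do not carry over. Pictures are saved under pics/ and viewed, at most 10 in all, crops included, and the job is handed in when it is done.

Besides the shell and the picture viewer there is one more tool, called after "Emit:" as name(argument=value, ...), one argument or row to a line, values as JSON. arm_command: Moves the arm, as the interface text tells. Its arguments: {"type":"object","properties":{"targets":{"type":"array","items":{"type":"array","items":{"type":"number"}}},"force":{"type":"number"}},"required":["targets"]}

```bash
mkdir -p pics; python3 - <<'E'
from station import env
import cv2,numpy as np
for n in("scene","top"):
    im=env.camera(n); cv2.imwrite(f"pics/{n}0.png",im[...,::-1]); m=env.camera_model(n)
    print(n,np.round(m["mtx"],1).tolist(),np.round(m["distortion"],3),np.round(m["T"],3).tolist())
a=cv2.imread("pics/scene0.png");b=cv2.imread("pics/top0.png")
o=env.get_obs();print(o["time"],o["eef_pos"],np.round(o["orientation"],3).tolist())
E
```

```text
scene [[450.5, 0.0, 249.3], [0.0, 450.5, 191.3], [0.0, 0.0, 1.0]] [0.06 0.   0.   0.   0.  ] [[-0.394, -0.705, 0.589, 1.274], [0.919, -0.302, 0.254, 0.345], [-0.001, 0.641, 0.767, 1.099], [0.0, 0.0, 0.0, 1.0]]
top [[364.1, 0.0, 260.1], [0.0, 364.1, 194.9], [0.0, 0.0, 1.0]] [-0.089  0.     0.     0.     0.   ] [[-0.022, 0.999, -0.048, 0.419], [-1.0, -0.021, 0.012, 0.041], [0.011, 0.049, 0.999, 0.993], [0.0, 0.0, 0.0, 1.0]]
0.1 [0.13798826 0.55745829 0.20439949] [[-0.971, 0.24, -0.001], [0.24, 0.971, -0.002], [0.0, -0.002, -1.0]]
```

View pics/scene0.png

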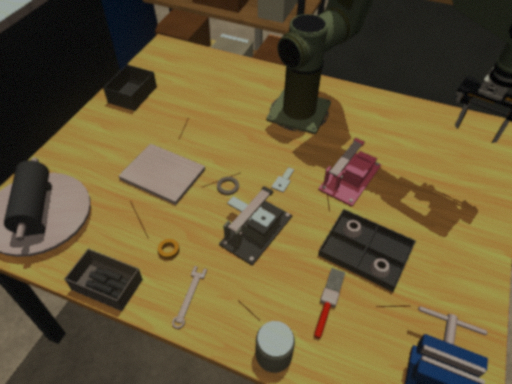

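View pics/top0.png

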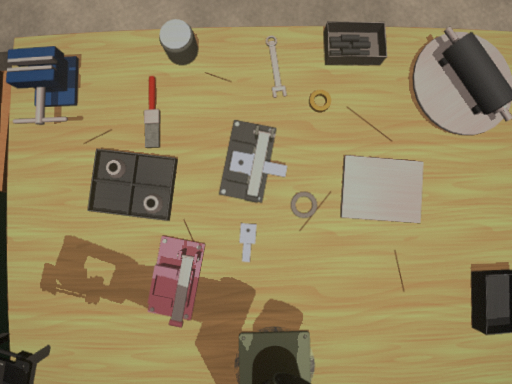

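Top view: grey fixture at about (248,162), its bar from the hinge (264,133) to the handle (256,194), and the tongue ending at (287,170). Candidates:
- **Fixtures:** grey (248,162) or the pink one (177,280).
- **Keepers:** the plate in the grey fixture (262,166) or the small loose plate on the bench (248,240).
- **Slab:** (382,190), with the dark tray at (133,184).

I choose the grey fixture and its seated plate, and check this in one crop.

```bash
cat > h.py <<'E'
import cv2,numpy as np
from station import env
def ray(n,px):
    m=env.camera_model(n);T=np.array(m["T"])
    u=cv2.undistortPoints(np.array([[px]],float),np.array(m["mtx"]),np.array(m["distortion"]))[0,0]
    return T[:3,3],T[:3,:3]@np.array([u[0],-u[1],-1.])
def onz(n,px,z):
    o,d=ray(n,px);return o+d*(z-o[2])/d[2]
def two(p,q):
    o1,d1=ray("top",p);o2,d2=ray("scene",q)
    s=np.linalg.lstsq(np.c_[d1,-d2],o2-o1,rcond=None)[0]
    a,b=o1+s[0]*d1,o2+s[1]*d2;return (a+b)/2,np.linalg.norm(a-b)
def proj(n,P):
    m=env.camera_model(n);T=np.linalg.inv(np.array(m["T"]));c=(T[:3,:3]@np.atleast_2d(P).T).T+T[:3,3]
    c[:,1:]*=-1
    return cv2.projectPoints(c,np.zeros(3),np.zeros(3),np.array(m["mtx"]),np.array(m["distortion"]))[0][:,0]
E
python3 - <<'E'
import cv2,numpy as np
from h import *
a=cv2.imread("pics/top0.png")[110:215,210:310];b=cv2.imread("pics/scene0.png")[160:270,210:305]
f=lambda i:cv2.resize(i,(400,600) if 0 else None,fx=4,fy=4,interpolation=cv2.INTER_CUBIC)
A,B=f(a),f(b);h=max(A.shape[0],B.shape[0]);pad=lambda i:cv2.copyMakeBorder(i,0,h-i.shape[0],0,0,0)
cv2.imwrite("pics/crop.png",np.hstack([pad(A),pad(B)]))
# slab
t=cv2.imread("pics/top0.png");hsv=cv2.cvtColor(t,cv2.COLOR_BGR2HSV)
m=((hsv[...,1]<50)&(hsv[...,2]>120)).astype(np.uint8)*255
m[:, :325]=0;m[:140]=0;m[240:]=0;m[:,440:]=0
c=max(cv2.findContours(m,0,2)[0],key=cv2.contourArea)
r=cv2.minAreaRect(c);print(r);P=np.array([onz("top",p,.02) for p in cv2.boxPoints(r)]);print(P.round(4).tolist(),P.mean(0),np.linalg.norm(P-np.roll(P,1,0),axis=1))
E
```

```text
((382.3451843261719, 188.66751098632812), (79.15547180175781, 61.98493194580078), 4.085616588592529)
[[0.4026, -0.186, 0.02], [0.5696, -0.2038, 0.02], [0.5511, -0.4247, 0.02], [0.3816, -0.4045, 0.02]] [ 0.47623021 -0.30476001  0.02      ] [0.21943224 0.16797172 0.22169544 0.1706641 ]
```

View pics/crop.png

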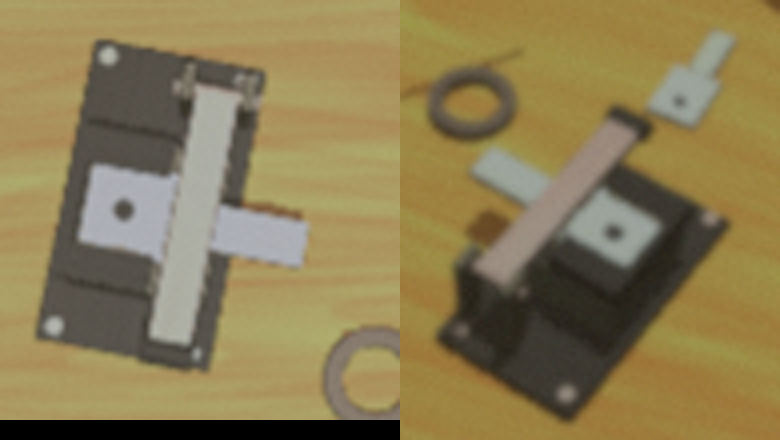

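The left crop confirms the grey fixture. The flange corners are at crop (95,42), (264,75), (210,370) and (37,337), the tongue end at (302,243), the plate's wide end at (86,204) and the dark cross handle at (167,352). The loose small keeper by the ring is not the one meant.

```bash
python3 - <<'E'
from h import *
T=lambda x,y:(210+(x-1.5)/4,110+(y-1.5)/4); S=lambda x,y:(210+(x-401.5)/4,160+(y-1.5)/4)
F=np.array([onz("top",T(*p),.01) for p in[(95,42),(264,75),(210,370),(37,337)]])
print("flange",F.round(4).tolist(),F.mean(0),np.linalg.norm(F-np.roll(F,1,0),axis=1))
te=onz("top",T(303,243),.058);we=onz("top",T(86.5,204),.058)
print("tongue",te,"wide",we,np.linalg.norm(te-we))
print("handle top",onz("top",T(168,352),.065))
print(two(T(303,243),S(487,168)),"tongue2")
d=(we-te)/np.linalg.norm(we-te);ang=np.arctan2(-d[0],d[1]);
l=(F[0]+F[1]-F[2]-F[3]);angf=np.arctan2(l[1],l[0]);print("yaw",ang,angf)
for a in(ang,angf,(ang+angf)/2):
    R=np.array([[np.cos(a),-np.sin(a)],[np.sin(a),np.cos(a)]])
    o=((te[:2]+we[:2])/2)-R@[0,-.035];print("O",o,"handle pred",o+R@[-.085,-.033],"flange ctr in f",R.T@(F.mean(0)[:2]-o))
a=(ang+angf)/2;R=np.eye(3);R[:2,:2]=[[np.cos(a),-np.sin(a)],[np.sin(a),np.cos(a)]]
o3=np.r_[((te[:2]+we[:2])/2)-R[:2,:2]@[0,-.035],0]
for p in[(-.085,-.033,.065),(-.085,-.05,.065),(-.085,-.016,.065),(0,-.1075,.054),(.085,-.033,.065)]:
    q=o3+R@p;t=proj("top",q)[0];s=proj("scene",q)[0];print(p,q.round(4),((t-[210,110])*4+1.5).round(),((s-[210,160])*4+[401.5,1.5]).round())
E
```

```text
flange [[0.6731, 0.0977, 0.01], [0.6478, -0.0175, 0.01], [0.4468, 0.0239, 0.01], [0.4716, 0.1403, 0.01]] [0.55981954 0.06110325 0.01      ] [0.20590886 0.11792151 0.2052139  0.11898823]
tongue [ 0.52616446 -0.03710504  0.058     ] wide [0.55435503 0.10215475 0.058     ] 0.14208447191066526
handle top [0.45729831 0.05140604 0.065     ]
(array([ 0.52673903, -0.03646042,  0.04868913]), np.float64(0.002996431263883011)) tongue2
yaw -0.1997324774549742 -0.2058137478140675
O [0.547204   0.06682905] handle pred [0.45734639 0.0513497 ] flange ctr in f [ 0.01350078 -0.00310895]
O [0.54741248 0.06678618] handle pred [0.4574624  0.05185357] flange ctr in f [ 0.01330659 -0.00302744]
O [0.54730827 0.06680777] handle pred [0.45740401 0.05160172] flange ctr in f [ 0.01340375 -0.00306804]
(-0.085, -0.033, 0.065) [0.4574 0.0516 0.065 ] [168. 352.] [630. 124.]
(-0.085, -0.05, 0.065) [0.454 0.035 0.065] [194. 357.] [611. 114.]
(-0.085, -0.016, 0.065) [0.4608 0.0683 0.065 ] [141. 347.] [649. 134.]
(0, -0.1075, 0.054) [ 0.5257 -0.0385  0.054 ] [305. 244.] [483. 161.]
(0.085, -0.033, 0.065) [0.6239 0.0174 0.065 ] [216.  93.] [496. 277.]
```

Emit:
arm_command(
  targets=[
    [1,20,-31,0,0,0,0.02],
    [1,46,-73,0,0,0,0.04],
    [1,72,-115,0,0,0,0.04],
    [1,98,-157,0,0,0,0.04],
    [1,124,-199,0,0,0,0.04],
  ],
)

```text
time: 0.6
eef_pos: [0.2625, 0.3573, 0.205]
orientation: [[-0.98, 0.201, -0.0], [0.201, 0.98, -0.001], [0.0, -0.001, -1.0]]
wrist_force: [1.4, 0.9, 0.3]
finger_gap: 1.0
grasp_force: 0.0
```

Emit:
arm_command(
  targets=[
    [1,26,-42,0,0,0,0],
    [1,52,-84,0,0,0,0],
    [1,78,-126,0,0,0,0],
    [1,104,-168,0,0,0,0],
    [1,130,-207,0,0,0,0],
  ],
)

```text
time: 1.1
eef_pos: [0.3926, 0.1501, 0.2053]
orientation: [[-0.979, 0.202, 0.0], [0.202, 0.979, 0.0], [-0.0, 0.0, -1.0]]
wrist_force: [0.1, 0.7, -0.8]
finger_gap: 1.004
grasp_force: 0.0
```

Emit:
arm_command(
  targets=[
    [1,25,-40,0,0,0,0],
    [1,50,-80,0,0,0,0],
    [1,65,-100,-10,0,0,0],
    [1,65,-100,-30,0,0,0],
    [1,65,-100,-40,0,0,0],
  ],
)

```text
time: 1.6
eef_pos: [0.4562, 0.0514, 0.1635]
orientation: [[-0.979, 0.203, -0.003], [0.203, 0.979, 0.0], [0.003, -0.0, -1.0]]
wrist_force: [-0.9, -0.5, -0.7]
finger_gap: 1.0
grasp_force: 0.0
```

Emit:
arm_command(
  targets=[
    [1,0,0,-30,0,0,0],
    [1,0,0,-60,0,0,0],
    [1,0,0,-90,0,0,0],
    [1,0,0,-110,0,0,0],
    [1,0,0,-118,0,0,0],
  ],
)

```text
time: 2.1
eef_pos: [0.4545, 0.0529, 0.0451]
orientation: [[-0.98, 0.2, -0.005], [0.2, 0.98, 0.0], [0.005, -0.001, -1.0]]
wrist_force: [1.0, 0.3, -0.8]
finger_gap: 1.003
grasp_force: 0.0
```

```bash
python3 - <<'E'
from h import *
print(env.get_obs()["eef_pos"],env.get_obs()["wrist_force"])
b=env.camera("scene")[130:270,190:330,::-1];a=env.camera("top")[110:250,200:340,::-1]
f=lambda i:cv2.resize(i,None,fx=2.8,fy=2.8,interpolation=cv2.INTER_CUBIC)
cv2.imwrite("pics/g1.png",np.hstack([f(a),f(b)]))
E
```

```text
[0.45450913 0.05293548 0.04505658] [ 1.02018194  0.3283169  -0.76353976]
```

View pics/g1.png

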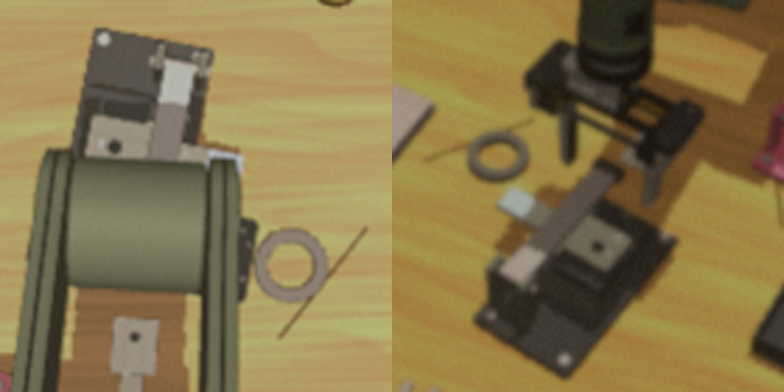

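The fingers, at crop (567,150) and (650,190), stand either side of the handle (608,170). Close now, with a small x correction.

Emit:
arm_command(
  targets=[
    [1,3,-1,1,0,0,0],
    [0.2,3,-1,1,0,0,0],
    [0.2,3,-1,1,0,0,0],
    [0.2,3,-1,1,0,0,0],
    [0.2,3,-1,1,0,0,0],
  ],
  force=25,
)

```text
time: 2.7
eef_pos: [0.4605, 0.0511, 0.0489]
orientation: [[-0.979, 0.201, 0.001], [0.201, 0.979, -0.0], [-0.001, 0.0, -1.0]]
wrist_force: [-0.2, 0.2, -0.4]
finger_gap: 0.699
grasp_force: 0.0
```

Emit:
arm_command(
  targets=[
    [0.2,0,0,0,0,0,0],
    [0.2,0,0,0,0,0,0],
    [0.2,0,0,0,0,0,0],
    [0.2,0,0,0,0,0,0],
    [0.2,0,0,0,0,0,0],
  ],
)

```text
time: 3.2
eef_pos: [0.4603, 0.0515, 0.0484]
orientation: [[-0.979, 0.202, 0.0], [0.202, 0.979, 0.001], [0.0, 0.001, -1.0]]
wrist_force: [-0.1, 2.5, -0.7]
finger_gap: 0.357
grasp_force: 25.0
```

Emit:
arm_command(
  targets=[
    [0.2,1,0,14,0,0,0],
    [0.2,3,-0.5,27,0,0,0],
    [0.2,6,-1,40,0,0,0],
    [0.2,10,-2,53,0,0,0],
    [0.2,14.5,-3,66,0,0,0],
  ],
)

```text
time: 3.7
eef_pos: [0.4736, 0.0486, 0.1138]
orientation: [[-0.979, 0.202, -0.003], [0.202, 0.979, 0.001], [0.003, 0.0, -1.0]]
wrist_force: [1.9, 1.8, -4.5]
finger_gap: 0.359
grasp_force: 25.0
```

Emit:
arm_command(
  targets=[
    [0.2,7.5,-1.5,15,0,0,0],
    [0.2,16.5,-3.5,29.5,0,0,0],
    [0.2,27,-5.5,43,0,0,0],
    [0.2,38.5,-8,55,0,0,0],
    [0.2,51,-10.5,66,0,0,0],
  ],
)

```text
time: 4.2
eef_pos: [0.5243, 0.0376, 0.1799]
orientation: [[-0.98, 0.201, -0.005], [0.201, 0.98, 0.0], [0.005, -0.001, -1.0]]
wrist_force: [-1.3, -0.1, -4.8]
finger_gap: 0.358
grasp_force: 25.0
```

Emit:
arm_command(
  targets=[
    [0.2,13.5,-3,9.5,0,0,0],
    [0.2,28.5,-6,18,0,0,0],
    [0.2,43.5,-9,24.5,0,0,0],
    [0.2,59.5,-12,29.5,0,0,0],
    [0.2,76,-15.5,33,0,0,0],
  ],
)

```text
time: 4.7
eef_pos: [0.6006, 0.0211, 0.2134]
orientation: [[-0.979, 0.201, -0.005], [0.201, 0.979, -0.002], [0.004, -0.003, -1.0]]
wrist_force: [-3.6, -1.1, -1.7]
finger_gap: 0.357
grasp_force: 25.0
```

Emit:
arm_command(
  targets=[
    [0.2,13,-2.5,1.5,0,0,0],
    [0.2,26.5,-5.5,2,0,0,0],
    [0.2,36.5,-7.5,1.5,0,0,0],
    [0.2,36.5,-7.5,1.5,0,0,0],
    [0.2,36.5,-7.5,1.5,0,0,0],
  ],
)

```text
time: 5.2
eef_pos: [0.6388, 0.0128, 0.2152]
orientation: [[-0.979, 0.202, 0.001], [0.202, 0.979, -0.003], [-0.002, -0.003, -1.0]]
wrist_force: [-0.2, -4.7, 1.2]
finger_gap: 0.351
grasp_force: 25.0
```

Emit:
arm_command(
  targets=[
    [0.7,0,0,0,0,0,0],
    [0.7,0,0,0,0,0,0],
    [0.7,0,0,0,0,0,0],
    [0.7,0,0,5,0,0,0],
    [0.7,0,0,25,0,0,0],
  ],
)

```text
time: 5.7
eef_pos: [0.6365, 0.0153, 0.2376]
orientation: [[-0.98, 0.201, -0.005], [0.201, 0.98, 0.001], [0.006, 0.0, -1.0]]
wrist_force: [-0.4, 0.1, -0.1]
finger_gap: 0.694
grasp_force: 0.0
```

Emit:
arm_command(
  targets=[
    [0.7,0,0,25,0,0,0],
    [0.7,-20,-10,35,0,0,-0.14],
    [0.7,-50,-20,35,0,0,-0.28],
    [0.7,-80,-30,35,0,0,-0.42],
    [0.7,-111,-41,35,0,0,-0.56],
  ],
)

```text
time: 6.2
eef_pos: [0.5264, -0.0262, 0.2756]
orientation: [[-0.719, 0.695, 0.001], [0.695, 0.719, 0.0], [-0.001, 0.001, -1.0]]
wrist_force: [-0.5, -0.0, -0.5]
finger_gap: 0.698
grasp_force: 0.0
```

Emit:
arm_command(
  targets=[
    [0.7,0,0,0,0,0,-0.14],
    [0.7,0,0,0,0,0,-0.28],
    [0.7,0,0,0,0,0,-0.42],
    [0.7,0,0,0,0,0,-0.56],
    [0.7,0,0,0,0,0,-0.7],
  ],
)

```text
time: 6.7
eef_pos: [0.5274, -0.026, 0.2756]
orientation: [[-0.102, 0.995, 0.001], [0.995, 0.102, 0.0], [0.0, 0.001, -1.0]]
wrist_force: [0.2, 0.7, 0.5]
finger_gap: 0.702
grasp_force: 0.0
```

Emit:
arm_command(
  targets=[
    [0.7,0,0,0,0,0,-0.14],
    [0.7,0,0,0,0,0,-0.28],
    [0.7,0,0,0,0,0,-0.31],
    [0.7,0,0,0,0,0,-0.31],
    [0.7,0,0,0,0,0,-0.31],
  ],
)

```text
time: 7.2
eef_pos: [0.5273, -0.0262, 0.2752]
orientation: [[0.199, 0.98, 0.0], [0.98, -0.199, 0.0], [0.0, 0.0, -1.0]]
wrist_force: [-0.5, -0.2, 0.1]
finger_gap: 0.696
grasp_force: 0.0
```

```bash
python3 - <<'E'
from h import *
o=env.get_obs();print(o["time"],o["eef_pos"],np.arctan2(*o["orientation"][1::-1,1]),o["orientation"][2].round(3),o["joints"].round(2))
b=env.camera("scene")[130:270,190:330,::-1];a=env.camera("top")[110:250,200:340,::-1]
f=lambda i:cv2.resize(i,None,fx=2.8,fy=2.8,interpolation=cv2.INTER_CUBIC)
cv2.imwrite("pics/g2.png",np.hstack([f(a),f(b)]))
E
```

```text
7.2 [ 0.52730303 -0.02622995  0.2751756 ] -0.1999228741558803 [ 0.  0. -1.] [-0.21  0.06  1.56  0.    1.52 -0.01]
```

View pics/g2.png

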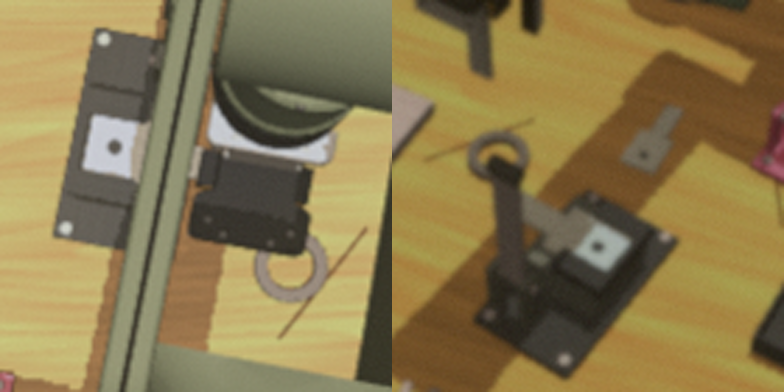

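The bar stands upright (scene crop, handle at (505,170)), and the gripper is over the tongue. Lower it so the fingertips are level with the plate's underside.

Emit:
arm_command(
  targets=[
    [0.7,0,-2,-35,0,0,0],
    [0.7,0,-2,-75,0,0,0],
    [0.7,0,-2,-115,0,0,0],
    [0.7,0,-2,-150,0,0,0],
    [0.7,0,-2,-180,0,0,0],
  ],
)

```text
time: 7.8
eef_pos: [0.5264, -0.0282, 0.0929]
orientation: [[0.2, 0.98, -0.002], [0.98, -0.2, 0.0], [0.0, -0.002, -1.0]]
wrist_force: [-0.5, 0.3, 0.3]
finger_gap: 0.701
grasp_force: 0.0
```

Emit:
arm_command(
  targets=[
    [0.7,0,0,-20,0,0,0],
    [0.7,0,0,-34,0,0,0],
    [0.7,0,0,-43,0,0,0],
    [0.7,0,0,-43,0,0,0],
    [0.7,0,0,-43,0,0,0],
  ],
)

```text
time: 8.3
eef_pos: [0.5282, -0.0285, 0.0528]
orientation: [[0.2, 0.98, 0.002], [0.98, -0.2, -0.0], [-0.0, 0.002, -1.0]]
wrist_force: [0.5, -0.2, 0.2]
finger_gap: 0.699
grasp_force: 0.0
```

```bash
python3 - <<'E'
from h import *
o=env.get_obs();print(o["time"],o["eef_pos"],o["wrist_force"].round(1))
b=env.camera("scene")[140:240,200:300,::-1]
cv2.imwrite("pics/g3.png",cv2.resize(b,None,fx=5,fy=5,interpolation=cv2.INTER_CUBIC))
E
```

```text
8.3 [ 0.52816654 -0.02853846  0.05283538] [ 0.5 -0.2  0.2]
```

View pics/g3.png

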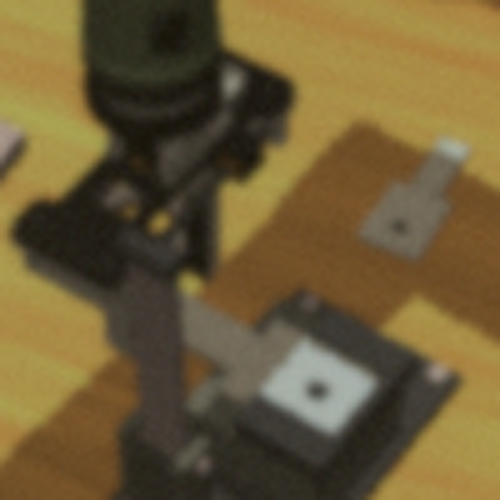

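The fingers straddle the tongue, one at crop (205,240) with the tongue at (215,320). For the first short pull I'll grip a bit deeper.

Emit:
arm_command(
  targets=[
    [0.7,0,0,-6,0,0,0],
    [0.2,0,0,-6,0,0,0],
    [0.2,0,0,-6,0,0,0],
    [0.2,0,0,-6,0,0,0],
    [0.2,0,0,-6,0,0,0],
  ],
  force=30,
)

```text
time: 8.85
eef_pos: [0.5274, -0.0284, 0.0461]
orientation: [[0.201, 0.98, 0.0], [0.98, -0.201, -0.0], [0.0, 0.0, -1.0]]
wrist_force: [-0.1, -0.1, 0.5]
finger_gap: 0.398
grasp_force: 0.0
```

Emit:
arm_command(
  targets=[
    [0.2,0,0,0,0,0,0],
    [0.2,0,0,0,0,0,0],
    [0.2,0,0,0,0,0,0],
    [0.2,0,0,0,0,0,0],
    [0.2,0,0,0,0,0,0],
  ],
)

```text
time: 9.35
eef_pos: [0.5274, -0.0284, 0.046]
orientation: [[0.201, 0.98, 0.0], [0.98, -0.201, -0.0], [-0.0, 0.0, -1.0]]
wrist_force: [0.2, -0.3, 1.0]
finger_gap: 0.316
grasp_force: 30.0
```

Emit:
arm_command(
  targets=[
    [0.2,-1,-5,0,0,0,0],
    [0.2,-2,-10,0,0,0,0],
    [0.2,-3,-15,0,0,0,0],
    [0.2,-4,-20,0,0,0,0],
    [0.2,-5,-24.5,0,0,0,0],
  ],
)

```text
time: 9.85
eef_pos: [0.5221, -0.0534, 0.0459]
orientation: [[0.201, 0.98, -0.0], [0.98, -0.201, 0.0], [0.0, -0.0, -1.0]]
wrist_force: [-0.7, 1.1, 0.2]
finger_gap: 0.314
grasp_force: 30.0
```

Emit:
arm_command(
  targets=[
    [0.2,0,0,0,0,0,0],
    [0.6,0,0,0,0,0,0],
    [0.6,0,0,0,0,0,0],
    [0.6,0,0,0,0,0,0],
    [0.6,0,0,0,0,0,0],
  ],
)

```text
time: 10.35
eef_pos: [0.5222, -0.0527, 0.0459]
orientation: [[0.2, 0.98, -0.0], [0.98, -0.2, 0.0], [0.0, -0.0, -1.0]]
wrist_force: [-0.4, 0.6, -0.7]
finger_gap: 0.587
grasp_force: 0.0
```

Emit:
arm_command(
  targets=[
    [0.6,1,6,4,0,0,0],
    [0.6,2,12,4.5,0,0,0],
    [0.6,4,19,4.5,0,0,0],
    [0.6,5,25.5,4.5,0,0,0],
    [0.6,5,25.5,4.5,0,0,0],
  ],
)

```text
time: 10.85
eef_pos: [0.5273, -0.0263, 0.0504]
orientation: [[0.199, 0.98, -0.0], [0.98, -0.199, 0.0], [0.0, -0.0, -1.0]]
wrist_force: [0.3, -0.4, -0.2]
finger_gap: 0.597
grasp_force: 0.0
```

Emit:
arm_command(
  targets=[
    [0.2,0,0,0,0,0,0],
    [0.2,0,0,0,0,0,0],
    [0.2,0,0,0,0,0,0],
    [0.2,0,0,0,0,0,0],
    [0.2,0,0,0,0,0,0],
  ],
  force=60,
)

```text
time: 11.35
eef_pos: [0.5273, -0.0276, 0.0505]
orientation: [[0.201, 0.98, 0.0], [0.98, -0.201, -0.0], [-0.0, 0.0, -1.0]]
wrist_force: [-0.2, -0.6, -0.2]
finger_gap: 0.31
grasp_force: 60.0
```

Emit:
arm_command(
  targets=[
    [0.2,0,0,0,0,0,0],
    [0.2,-1,-5,0,0,0,0],
    [0.2,-2,-10,0,0,0,0],
    [0.2,-3,-15,0,0,0,0],
    [0.2,-4,-19.5,0,0,0,0],
  ],
)

```text
time: 11.85
eef_pos: [0.5231, -0.0474, 0.0504]
orientation: [[0.201, 0.98, -0.0], [0.98, -0.201, 0.0], [0.0, -0.0, -1.0]]
wrist_force: [-0.4, 0.7, -0.6]
finger_gap: 0.306
grasp_force: 60.0
```

Emit:
arm_command(
  targets=[
    [0.2,-2,-10,0,0,0,0],
    [0.2,-4,-20,0,0,0,0],
    [0.2,-7,-32,0,0,0,0],
    [0.2,-9,-44,0,0,0,0],
    [0.2,-12,-59,0,0,0,0],
  ],
)

```text
time: 12.35
eef_pos: [0.5108, -0.1071, 0.0503]
orientation: [[0.201, 0.98, -0.0], [0.98, -0.201, -0.0], [-0.0, -0.0, -1.0]]
wrist_force: [0.3, -1.0, -1.6]
finger_gap: 0.308
grasp_force: 60.0
```

Emit:
arm_command(
  targets=[
    [0.2,-2,-10,2,0,0,0],
    [0.2,-3,-15,6,0,0,0],
    [0.2,-4,-20,15,0,0,0],
    [0.2,-4,-20,20,0,0,0],
    [0.2,-4,-20,20,0,0,0],
  ],
)

```text
time: 12.85
eef_pos: [0.5084, -0.1261, 0.072]
orientation: [[0.201, 0.98, 0.003], [0.98, -0.201, -0.001], [-0.0, 0.003, -1.0]]
wrist_force: [0.0, 0.2, -1.8]
finger_gap: 0.309
grasp_force: 60.0
```

```bash
python3 - <<'E'
from h import *
o=env.get_obs();print(o["time"],o["eef_pos"],o["wrist_force"].round(1),o["wrist_torque"].round(2),o["grasp_force"])
b=env.camera("scene")[120:250,160:300,::-1]
cv2.imwrite("pics/g4.png",cv2.resize(b,None,fx=4,fy=4,interpolation=cv2.INTER_CUBIC))
E
```

```text
12.85 [ 0.50844197 -0.12614147  0.07195352] [ 0.   0.2 -1.8] [-0.09  0.12 -0.01] 59.99193727970123
```

View pics/g4.png

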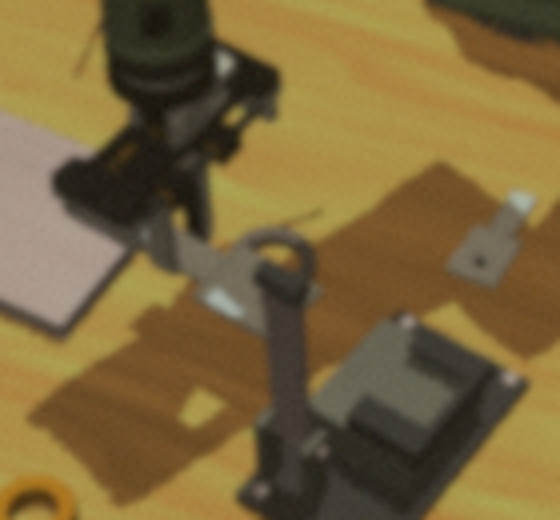

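The plate is held clear of the bed, its body at crop (245,290) behind the upright bar. I'll check droop by comparing the predicted corners for a level plate with the picture.

```bash
python3 - <<'E'
from h import *
o=env.get_obs();t=o["eef_pos"];y=np.array([.2,.98,0]);x=np.array([.98,-.2,0])
for dr in(0,.1,.2,.35):
  for dx in(-.03,.03):
    L=.071+.0375;P=t+[0,0,.008]+x*dx+y*L*np.cos(dr)-np.array([0,0,L*np.sin(dr)])
    print(dr,dx,((proj("scene",P)[0]-[160,120])*4+1.5).round())
E
```

```text
0 -0.03 [327. 286.]
0 0.03 [279. 338.]
0.1 -0.03 [327. 295.]
0.1 0.03 [279. 347.]
0.2 -0.03 [325. 303.]
0.2 0.03 [277. 355.]
0.35 -0.03 [321. 313.]
0.35 0.03 [273. 365.]
```

The plate is within about 0.05 rad of level. Carry it over the slab now.

Emit:
arm_command(
  targets=[
    [0.2,-3,-20,0,0,0,0.01],
    [0.2,-10,-60,0,0,0,0.03],
    [0.2,-17,-100,0,0,0,0.06],
    [0.2,-24,-140,0,0,0,0.09],
    [0.2,-31,-180,0,0,0,0.107],
  ],
)

```text
time: 13.4
eef_pos: [0.476, -0.3066, 0.0703]
orientation: [[0.093, 0.996, -0.0], [0.996, -0.093, 0.0], [0.0, -0.0, -1.0]]
wrist_force: [0.4, 1.6, -1.8]
finger_gap: 0.308
grasp_force: 60.0
```

Emit:
arm_command(
  targets=[
    [0.2,-4,-25,0,0,0,0],
    [0.2,-5,-34,-8,0,0,0],
    [0.2,-5,-34,-20,0,0,0],
    [0.2,-5,-34,-32,0,0,0],
    [0.2,-5,-34,-40,0,0,0],
  ],
)

```text
time: 13.9
eef_pos: [0.4704, -0.3369, 0.0279]
orientation: [[0.093, 0.996, -0.003], [0.996, -0.093, 0.003], [0.003, -0.003, -1.0]]
wrist_force: [-0.3, -0.5, -1.4]
finger_gap: 0.308
grasp_force: 60.0
```

Emit:
arm_command(
  targets=[
    [0.2,0,0,-2,0,0,0],
    [0.2,0,0,-4,0,0,0],
    [0.2,0,0,-6,0,0,0],
    [0.2,0,0,-7,0,0,0],
    [0.2,0,0,-7,0,0,0],
  ],
)

```text
time: 14.4
eef_pos: [0.4714, -0.34, 0.0237]
orientation: [[0.095, 0.996, 0.0], [0.996, -0.095, -0.0], [-0.0, 0.0, -1.0]]
wrist_force: [0.6, 0.0, -0.9]
finger_gap: 0.312
grasp_force: 60.0
```

```bash
python3 - <<'E'
from h import *
o=env.get_obs();print(o["time"],o["eef_pos"],o["wrist_force"].round(1),o["wrist_torque"].round(2),o["grasp_force"])
b=env.camera("scene")[100:220,100:250,::-1]
cv2.imwrite("pics/g5.png",cv2.resize(b,None,fx=4,fy=4,interpolation=cv2.INTER_CUBIC))
E
```

```text
14.4 [ 0.47144558 -0.33998196  0.02374042] [ 0.6  0.  -0.9] [-0.16  0.   -0.04] 59.99196767807007
```

View pics/g5.png

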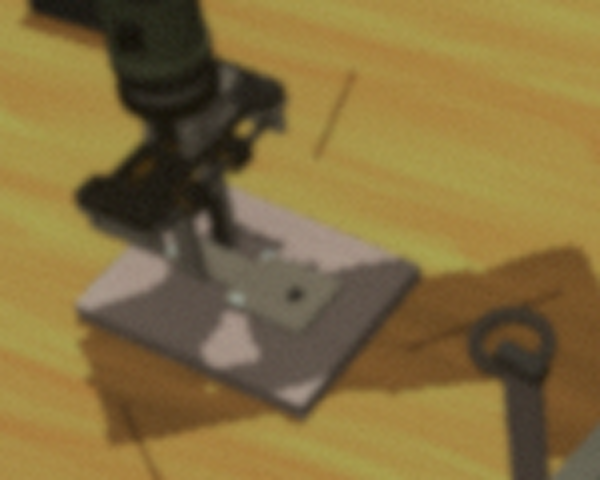

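The plate lies over the slab with the body at crop (295,295) well inside its edges. The falling weight reading suggests first contact, so lower slowly.

Emit:
arm_command(
  targets=[
    [0.2,0,0,-0.5,0,0,0],
    [0.2,0,0,-1,0,0,0],
    [0.2,0,0,-1.5,0,0,0],
    [0.2,0,0,-2,0,0,0],
    [0.2,0,0,-2,0,0,0],
  ],
)

```text
time: 14.95
eef_pos: [0.4712, -0.3398, 0.0213]
orientation: [[0.095, 0.995, -0.0], [0.995, -0.095, 0.0], [0.0, -0.0, -1.0]]
wrist_force: [0.5, -0.8, -1.6]
finger_gap: 0.309
grasp_force: 60.0
```

Emit:
arm_command(
  targets=[
    [0.2,0,0,-0.5,0,0,0],
    [0.2,0,0,-1,0,0,0],
    [0.2,0,0,-1,0,0,0],
    [0.2,0,0,-1,0,0,0],
    [0.2,0,0,-1,0,0,0],
  ],
)

```text
time: 15.45
eef_pos: [0.4713, -0.3399, 0.0206]
orientation: [[0.095, 0.995, 0.0], [0.995, -0.095, -0.0], [-0.0, 0.0, -1.0]]
wrist_force: [-0.8, 0.4, 0.9]
finger_gap: 0.309
grasp_force: 60.0
```

Emit:
arm_command(
  targets=[
    [0.6,0,0,0,0,0,0],
    [0.6,0,0,0,0,0,0],
    [0.6,0,0,0,0,0,0],
    [0.6,0,0,0,0,0,0],
    [0.6,0,0,3,0,0,0],
  ],
)

```text
time: 15.95
eef_pos: [0.4709, -0.3395, 0.0231]
orientation: [[0.095, 0.995, -0.001], [0.995, -0.095, 0.001], [0.001, -0.001, -1.0]]
wrist_force: [0.2, 0.1, 0.1]
finger_gap: 0.599
grasp_force: 0.0
```

Emit:
arm_command(
  targets=[
    [0.6,0,0,20,0,0,0],
    [0.6,0,0,50,0,0,0],
    [0.6,0,0,90,0,0,0],
    [0.6,0,0,120,0,0,0],
    [0.6,0,0,140,0,0,0],
  ],
)

```text
time: 16.45
eef_pos: [0.4723, -0.3409, 0.1669]
orientation: [[0.095, 0.995, 0.003], [0.995, -0.095, -0.003], [-0.003, 0.004, -1.0]]
wrist_force: [-0.6, -0.2, 0.6]
finger_gap: 0.597
grasp_force: 0.0
```

```bash
python3 - <<'E'
from h import *
o=env.get_obs();print(o["time"],o["eef_pos"],o["wrist_force"].round(1),o["grasp_force"])
b=env.camera("scene")[90:270,80:320,::-1]
cv2.imwrite("pics/g6.png",cv2.resize(b,None,fx=3,fy=3,interpolation=cv2.INTER_CUBIC))
E
```

```text
16.45 [ 0.47232345 -0.34085888  0.16687359] [-0.6 -0.2  0.6] 0.0
```

View pics/g6.png

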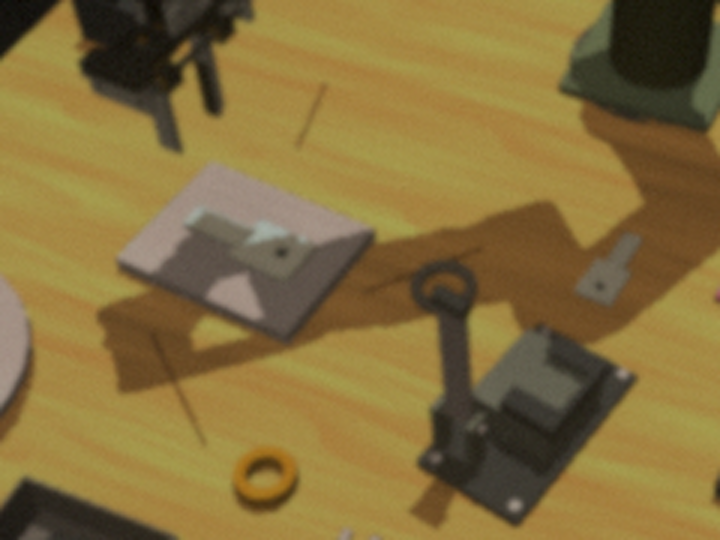

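The plate lies flat inside the slab, tongue end at crop (195,215) and body end at (305,262). The bar stands up (445,295), the ring is undisturbed and the arm is clear.

```bash
python3 -c "
from station import env
print(env.close_job())"
```

```text
the job is handed in; nothing more can be done
None
```

The job is handed in after about 16.5 s: the clamp bar stands open, and the keeper plate lies released on the surface plate, flat and inside its edges in the last picture; no verdict was returned.

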